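# Tip the green test block onto its back and square it to the stop

## Robot

A 6-joint arm with a two-finger parallel gripper is mounted at the origin on the work surface. World frame = base frame: x ahead of the robot, y to its left, z up, the work surface at z = 0. Lengths are in m, angles in degrees, forces in N, time in s.
With the tool pointing down it reaches from about 0.4 to 0.825 m from the base axis. Payload 7 kg.
Tool frame: the origin (TCP) lies midway between the tips of the shut fingers; the grasp point (between the pads) lies 19 mm behind it (r.hold_point_z is the distance from the TCP to the grasp point, in m); x points along the fingers, y is the direction in which the jaws open and shut, and the axes are right-handed (so a half turn about x gives the same grasp; the last joint's range is limited). The gripper opens to 88 mm and grips with 3 to 60 N. Pads are 19 mm wide; open, the fingers measure 130 mm over their backs; the gripper's body (78 mm by 193 mm) begins 47 mm behind the grasp point.
Start: joints at [87.267, 20.546, 0.682, 0, -70.136, -16.507], TCP at [0.222, 0.637, 0.227] pointing down, gripper open.
Joint ranges: [-176.03, 176.03], [-82.01, 121.73], [-58.28, 71.71], [-173.87, 95.51], [-174.79, -0.11], [-173.66, 173.66]. Speed limits (degrees/s): [136.94, 136.94, 172.46, 180, 180, 180].

## Interface

Orientations are given as [roll, pitch, yaw] about the fixed x, y, z axes, in that order (R = Rz(yaw) Ry(pitch) Rx(roll)).
In Python, from plant import r, viewer, order gives the robot as it stands. The module is installed in compiled form; this text tells all that it offers.
- The arm moves only by the shell command python3 -m creep 'ROWS' [FORCE]. ROWS is JSON, a list of rows, each an object of numbers: "ax", "ay", "az": the turn, a rotation vector about the tool's x, y, z in degrees; "tx", "ty", "tz": the shift along the tool's x, y, z in m; "fingers": the finger opening in m, from 0 to 0.0876. A call has 1 to 5 rows; each row is the pose to reach, as a shift and turn from the pose commanded when the call began, along the tool's axes at that moment; what a row does not reach only later rows make up. A row lasts 1/10 s, in which the tool goes at most 50 mm and 8.59 degrees, less where a joint would pass 70% of its speed; a pose out of reach is approached as far as the arm can. A call with a gripper value outside its range is refused whole. The fingers move at their own pace and stop on an object; FORCE is the grip in N (left out, the last holds). Time passes only in rows, so rows that repeat a pose let the fingers close. It gives the time, the measured TCP pose, the force and the opening at its end, in the units of the state.
- r.get_state(): the state, without advancing time (a new reading comes with each control period).
- viewer.capture(name): name is "side" or "top" or "wrist"; returns a dict with "pixels" (384x512x3 uint8, blue, green, red), "depth" (384x512 float32, m along the optical axis (not along the pixel's ray), 0 where there is no reading), "fx", "fy", "cx", "cy" (pixels), "k1" (the pictures are not rectified: a ray, as slopes to the right and down, at radius r is drawn at 1 + k1 r^2 times it, then the intrinsics apply), "rvec" (rotation vector, rad) and "tvec" (3), from world to camera coordinates, as OpenCV has them; the wrist camera has in their place "T_tool_cam" (4x4, takes a point from camera to tool coordinates, whose origin is the TCP and whose axes are the tool frame's). Camera axes: x right, y down, z forward; pixel columns grow to the right and rows downward; lengths in m; the calibration is good to about 2 mm. A picture is of the moment at which its call begins: read the wrist's pose just before it.
- order.close_job(): hands the job in, once; it reports no verdict.
The state is a dict: "time_s": time; "joints": joint angles; "qd": joint speeds; "joint_torque": joint torques, N m; "tcp_pos": TCP position; "eef_rot": TCP orientation; "contact_force": force on the tool from outside, world axes, zero at the start; "moment": the same for the moment, N m; "gripper_width": finger opening in m.
Only numpy, scipy, OpenCV 4.12 (cv2) and the standard library are available. Lean on these libraries where they do the work, as an engineer would, in place of code of your own. Each camera call takes 0.05 s, during which the arm holds its last target.

## Task

Tip the standing green-painted test block over onto its back by pushing it, so that it lies flat on the inspection board with its painted face up, then push it along the board until its top end sits squarely and snugly against the aluminium stop bar, and move clear. Only push with the fingers: never pick the block up, and leave the blue and white blocks standing where they are and everything else undisturbed.

Things in the scene. Friction and masses are not known exactly. Their poses are not given: they have to be found in the camera images.
- board: Fixed grey inspection board on the dark bench, 270 mm (its x) by 420 mm (y), 12 mm thick. Origin on the bench surface, 150 mm in from its near edge, mid width; x points away from the robot (within 15 degrees), square to the stop bar. The aluminium bar along the far edge is 400 mm long, 20 mm wide, 14 mm high above the board's top; its near face is at x = +100 mm.
- stop (a point): Middle of the stop bar's near face, at the level of the board's top surface; axes as the board's.
- green_block: Loose wooden block 25 (its x) by 60 (y) by 120 mm tall (z), 0.08 to 0.17 kg. The +x face and top end are green, the rest bare wood. Stands on end on the near part of the board, painted face away from the stop bar (within 9 degrees), in any of three places in a row along the bar, 125 mm apart. Origin: centre of the bottom end. Lying painted face up, its x points up and z to the bar.
- green_block_top (a point): Centre of the green block's top end face, 120 mm from the body's origin along its z. Pushed near the top of the painted face, the block tips away once leant about 12 degrees; this end then lands some 35 to 80 mm short of the stop bar.
- blue_block: Same block with a blue face and top end, standing in the same row. To be left standing. Origin at the centre of its bottom end.
- white_block: Same block with a white face and top end, standing in the same row. To be left standing. Origin at the centre of its bottom end.
- jar: Small closed amber jar, 54 mm across, 75 mm tall, on the bench beyond the stop bar. Bystander. Origin at the centre of its underside.
- applicator: Steel film applicator frame, 60 x 86 x 25 mm, on the bench beyond the stop bar. Bystander. Origin at the centre of its underside.
- paint_tin: Steel paint tin with a blue band, 100 mm across, 120 mm tall, on the bench far to the left. Bystander. Origin at the centre of its underside.
- mixing_cup: Open white cup, 76 mm across, 95 mm tall, on the bench to the right. Bystander. Origin at the centre of its underside.
- brush: Paint brush, 190 mm long, lying on the bench to the left. Bystander.
Mind the look-alikes: they are no part of the job. What is shaped like the green_block but orange or yellow is not meant.

How it is judged (in metres and radians):
On the way, in this order (a step that is already met when the one before it is completed fails the run):
1. the green block lies on its back, painted face up (angle between green_block's own x axis and vertical below 0.1 rad and height (world z) of green_block below 0.032 m), for 0.2 s.
2. the lying block's top end has been pushed up to the stop bar, square to it (angle between green_block's own x axis and vertical below 0.08 rad and height (world z) of green_block below 0.03 m and x of green_block_top in the frame of board above 0.096 m and angle between the z axis of green_block and the x axis of board, either way round below 0.07 rad), for 0.2 s.
At the end, for the whole second after the job is handed in: The green block lies still on the board, painted face up and flat within 4.5 degrees, the centre of its top end within 4 mm of the stop bar's near face and its length square to the bar within 4 degrees; the blue and white blocks still stand upright (all of step 2 and x of green_block_top in the frame of board below 0.103 m and y of green_block_top in the frame of board between -0.19 and 0.19 m and linear speed of green_block below 0.01 m/s and angle between each of blue_block, white_block's own z axis and vertical below 0.08 rad); the robot touches nothing.
It fails at once if the green block is lifted: its bottom end rises more than 31 mm above the board, or its top end more than 15 mm above its standing height (height (world z) of green_block above 0.043 m or height (world z) of green_block_top above 0.147 m).
It fails at once if the green block falls onto its painted face (angle between green_block's own x axis and vertical above 2.4 rad).
It fails at once if the blue block is moved more than 12 mm or tipped (distance of blue_block from where it was at the start of the episode above 0.012 m or angle between blue_block's own z axis and vertical above 0.2 rad).
It fails at once if the white block is moved more than 12 mm or tipped (distance of white_block from where it was at the start of the episode above 0.012 m or angle between white_block's own z axis and vertical above 0.2 rad).
It fails at once if a bystander on the bench is moved more than 20 mm (distance of any of jar, applicator, paint_tin, mixing_cup, brush from where it was at the start of the episode above 0.02 m).
It also fails if it takes over 51 s, if anything falls off the work surface, if the arm or the gripper's body presses on something with over 40 N, if the wrist force passes 120 N, or if a joint passes its speed limit or range.

## Working session

There is one attempt and no reset: what is moved stays moved. The work goes in short steps, Python scripts to look and compute and a shell command to move; the robot and the scene stay as the last step left them, time stands still between calls to the robot, and variables do not carry over. Pictures are saved under pics/ and viewed, and the job is handed in when it is done.

```bash
mkdir -p pics; cat > h.py <<'E'
import numpy as np,cv2,json
from plant import r,viewer,order
from scipy.spatial.transform import Rotation as R
def cap(n,fn):
    s=r.get_state(); c=viewer.capture(n)
    if 'T_tool_cam' in c:
        T=np.eye(4);T[:3,:3]=R.from_euler('xyz',s['eef_rot'],degrees=True).as_matrix();T[:3,3]=s['tcp_pos']
        Twc=T@np.array(c['T_tool_cam'])
    else:
        M=np.eye(4);M[:3,:3]=cv2.Rodrigues(np.array(c['rvec'],float))[0];M[:3,3]=np.array(c['tvec']).ravel();Twc=np.linalg.inv(M)
    c['Twc']=Twc
    cv2.imwrite(f'pics/{fn}.png',c['pixels']); np.save(f'pics/{fn}.npy',c,allow_pickle=True)
    return c
def load(fn): return np.load(f'pics/{fn}.npy',allow_pickle=True).item()
def ray(c,u,v):
    K=np.array([[c['fx'],0,c['cx']],[0,c['fy'],c['cy']],[0,0,1]],float)
    p=cv2.undistortPoints(np.array([[[u,v]]],float),K,np.array([c['k1'],0,0,0],float))[0,0]
    return np.array([p[0],p[1],1.])
def pz(c,u,v,z):
    d=c['Twc'][:3,:3]@ray(c,u,v);o=c['Twc'][:3,3];return o+d*(z-o[2])/d[2]
def pd(c,u,v):
    D=c['depth'][int(round(v)),int(round(u))];return c['Twc'][:3,:3]@(ray(c,u,v)*D)+c['Twc'][:3,3]
def crop(fn,x0,y0,x1,y1,s,out):
    im=cv2.imread(f'pics/{fn}.png')[y0:y1,x0:x1];cv2.imwrite(f'pics/{out}.png',cv2.resize(im,None,fx=s,fy=s,interpolation=cv2.INTER_CUBIC))
E
python3 - <<'E'
from h import *
s=r.get_state();print(s)
for n in('side','top'):
    c=cap(n,n+'0');print(n,c['Twc'],c['fx'],c['k1'])
E
```

```text
{'time_s': 0.0, 'joints': array([ 8.72682123e+01,  2.05921213e+01,  6.34025469e-01, -2.18723078e-02,
       -7.01358239e+01, -1.65056653e+01]), 'qd': array([ 0.05456133,  0.0049226 , -0.05960145, -0.01649405,  0.0013074 ,
       -0.07430339]), 'joint_torque': array([-3.15200650e-04, -5.82704079e+01,  2.93067098e+01,  6.99781626e+00,
        6.93427603e-03, -1.61124613e-04]), 'tcp_pos': array([0.22226873, 0.63683341, 0.22561135]), 'eef_rot': array([  94.15873186,   89.90385513, -105.08616999]), 'contact_force': array([ 0.04163067, -0.31348053, -0.71138456]), 'moment': array([-0.03506092, -0.00806294,  0.01900312]), 'gripper_width': 0.08755258703487234}
side [[ 0.9854521  -0.10564653  0.13312767  0.38527054]
 [-0.16926457 -0.53963977  0.82470505 -1.09241417]
 [-0.01528624 -0.83524112 -0.54967135  0.8225174 ]
 [ 0.          0.          0.          1.        ]] 388.13084152712673 -0.03859904957738455
top [[-0.0082422  -0.98453319  0.1750042   0.31776329]
 [-0.99988563  0.01033361  0.01104275 -0.01428691]
 [-0.01268038 -0.17489317 -0.98450576  1.409569  ]
 [ 0.          0.          0.          1.        ]] 412.2391456586427 0.0188763177843906
```

View pics/side0.png

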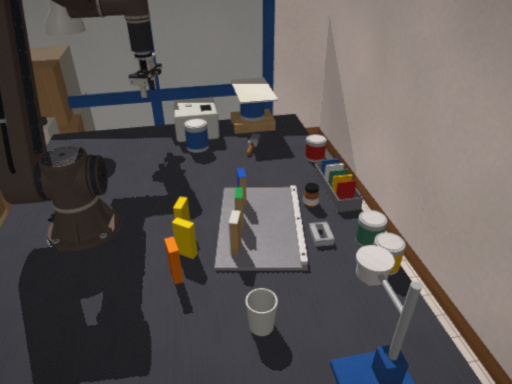

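View pics/top0.png

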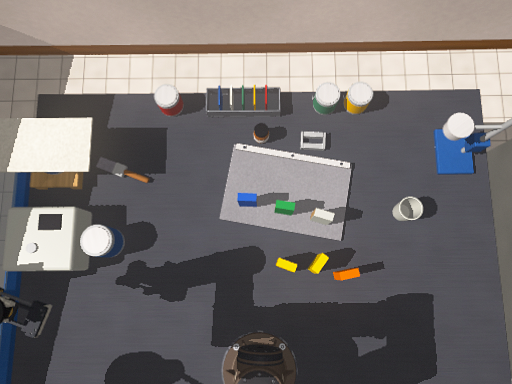

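```bash
python3 -c "
from h import *
crop('top0',210,130,370,290,5,'topc')"
```

```text
(no output)
```

View pics/topc.png

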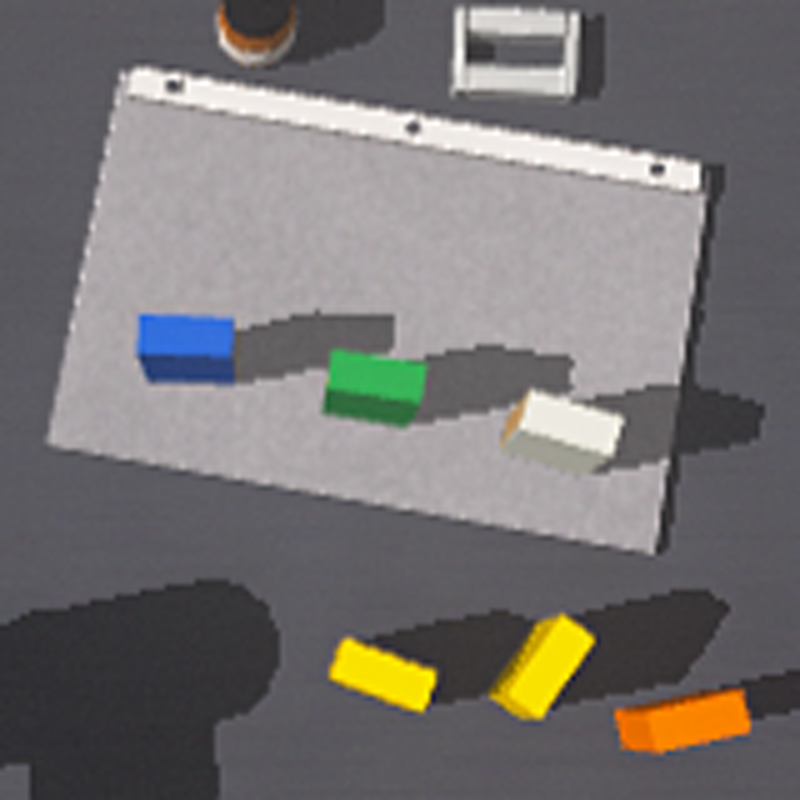

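```bash
python3 - <<'E'
from h import *
c=load('top0')
def q(a,b,z): return pz(c,(a+.5)/5-.5+210,(b+.5)/5-.5+130,z)
P={'bnl':(48,443,.012),'bnr':(655,553,.012),'h1':(175,86,.026),'h2':(413,127,.026),'h3':(657,169,.026),'beL':(122,97,.026),'beR':(702,190,.026),
'g1':(330,350,.132),'g2':(427,362,.132),'g3':(421,400,.132),'g4':(325,388,.132),
'B1':(138,315,.132),'B2':(235,318,.132),'B3':(235,350,.132),'B4':(140,347,.132),
'w1':(532,390,.132),'w2':(625,415,.132),'w3':(612,447,.132),'w4':(520,422,.132),'y1':(330,668,.12),'y2':(425,712,.12),'y3':(437,675,.12),'Y1':(560,615,.12),'Y2':(525,718,.12),'Y3':(495,695,.12)}
Q={k:q(*v) for k,v in P.items()}
for k,v in Q.items():print(k,v[:2].round(4))
d=lambda a,b:np.linalg.norm(Q[a]-Q[b])
print(d('bnl','bnr'),d('h1','h3'),d('beL','beR'),d('g1','g2'),d('g2','g3'),d('w1','w2'),d('B1','B2'))
def ang(a,b): v=Q[a]-Q[b];return np.degrees(np.arctan2(v[1],v[0]))-90
for a,b in(('bnl','bnr'),('h1','h3'),('beL','beR'),('g1','g2'),('g4','g3'),('w1','w2'),('B1','B2')):print(a,ang(a,b))
# depth check
hsv=cv2.cvtColor(c['pixels'],cv2.COLOR_BGR2HSV)
for nm,lo,hi in(('g',(45,80,60),(80,255,255)),('b',(100,130,60),(125,255,255)),('y',(22,150,100),(35,255,255))):
    m=cv2.inRange(hsv,lo,hi);m[:130]=0;m[300:]=0;m[:,:210]=0;m[:,370:]=0
    pts=np.array([pd(c,u,v) for v,u in zip(*np.nonzero(m))]);
    t=pts[abs(pts[:,2]-np.percentile(pts[:,2],90))<.006]
    print(nm,len(pts),np.percentile(pts[:,2],[5,90]),t.mean(0),cv2.minAreaRect(t[:,:2].astype(np.float32)*1000))
E
```

```text
bnl [0.4914 0.1324]
bnr [ 0.4129 -0.2777]
h1 [0.7391 0.0443]
h2 [ 0.7076 -0.1207]
h3 [ 0.6756 -0.2879]
beL [0.7316 0.0812]
beR [ 0.6604 -0.318 ]
g1 [ 0.5335 -0.0571]
g2 [ 0.5253 -0.1178]
g3 [ 0.5012 -0.1135]
g4 [ 0.5094 -0.0536]
B1 [0.5572 0.0636]
B2 [0.5546 0.0024]
B3 [0.5342 0.0026]
B4 [0.5367 0.0623]
w1 [ 0.5069 -0.1829]
w2 [ 0.4905 -0.2402]
w3 [ 0.4706 -0.2313]
w4 [ 0.4868 -0.1748]
y1 [ 0.3366 -0.0543]
y2 [ 0.3095 -0.1122]
y3 [ 0.3318 -0.1201]
Y1 [ 0.3678 -0.1971]
Y2 [ 0.3054 -0.1734]
Y3 [ 0.3194 -0.1554]
0.41747476398691413 0.33817964725883864 0.40557857994023566 0.061234555266306466 0.024411645148310603 0.05956305818683163 0.061242187583817075
bnl -10.839630227263456
h1 -10.820664301233023
beL -10.114404798717814
g1 -7.754560381979786
g4 -7.78817017238039
w1 -15.901051538124207
B1 -2.4076616507650073
g 244 [0.03404031 0.13452008] [ 0.51604747 -0.08635587  0.13219731] ((516.1863403320312, -86.1539306640625), (59.40150833129883, 25.093523025512695), 79.74412536621094)
b 233 [0.04569565 0.13485078] [0.54317837 0.03287737 0.13237209] ((543.2714233398438, 32.92475891113281), (57.32615280151367, 25.888397216796875), 87.2181167602539)
y 437 [0.00795422 0.12270473] [ 0.33392615 -0.13955869  0.1204222 ] ((332.1563720703125, -138.5464324951172), (55.716251373291016, 159.22715759277344), 6.10570764541626)
```

```bash
python3 - <<'E'
from h import *
s=r.get_state();M=R.from_euler('xyz',s['eef_rot'],degrees=True).as_matrix();print(M.round(3))
c=load('top0')
for (u,v) in ((100,240),(120,240),(45,240),(45,145),(80,265),(20,315),(261,132),(312,140),(408,209)):print(u,v,pd(c,u,v).round(3))
# max height in world region
H,W=c['depth'].shape
pts=np.array([pd(c,u,v) for v in range(0,H,2) for u in range(0,W,2) if c['depth'][v,u]>0])
for y0 in np.arange(-.3,.8,.1):
    print(round(y0,1),[round(float(pts[(pts[:,1]>=y0)&(pts[:,1]<y0+.1)&(pts[:,0]>=x0)&(pts[:,0]<x0+.1),2].max(initial=-1)),2) for x0 in np.arange(.1,.8,.1)])
E
```

```text
[[-0.    -0.33  -0.944]
 [-0.001 -0.944  0.33 ]
 [-1.     0.001 -0.   ]]
100 240 [0.413 0.492 0.122]
120 240 [0.418 0.456 0.046]
45 240 [0.414 0.659 0.13 ]
45 145 [0.699 0.648 0.197]
80 265 [0.338 0.57  0.075]
20 315 [0.178 0.787 0.003]
261 132 [ 0.774 -0.013  0.079]
312 140 [ 0.77  -0.195 -0.004]
408 209 [ 0.518 -0.513  0.004]
-0.3 [0.01, 0.12, 0.12, 0.14, 0.02, 0.03, 0.03]
-0.2 [0.01, 0.01, 0.12, 0.14, 0.14, 0.03, 0.03]
-0.1 [0.26, 0.01, 0.13, 0.02, 0.14, 0.02, 0.08]
0.0 [0.26, 0.01, 0.01, 0.02, 0.14, 0.02, 0.08]
0.1 [0.01, 0.01, 0.01, 0.02, 0.02, 0.01, 0.01]
0.2 [0.01, 0.01, 0.01, 0.01, 0.01, 0.01, 0.01]
0.3 [0.01, 0.01, 0.01, 0.01, 0.01, 0.02, 0.01]
0.4 [0.01, 0.01, 0.13, 0.13, 0.01, 0.03, 0.01]
0.5 [0.34, 0.43, 0.13, 0.14, 0.13, 0.21, 0.21]
0.6 [0.4, 0.4, 0.14, 0.14, 0.14, 0.21, 0.21]
0.7 [0.01, 0.01, 0.14, 0.14, 0.13, 0.21, 0.21]
```

```bash
python3 -m creep '[{"ty":0.025,"tz":-0.024,"ax":6,"fingers":0},{"ty":0.06,"tz":-0.056,"ax":14,"fingers":0},{"ty":0.095,"tz":-0.09,"ax":22,"fingers":0},{"ty":0.125,"tz":-0.12,"ax":30,"fingers":0},{"ty":0.15,"tz":-0.145,"ax":36,"fingers":0}]' 20
python3 -c "
from h import *
c=viewer.capture('wrist');print(np.array(c['T_tool_cam']).round(3));s=r.get_state();print(s['joints'].round(1),s['tcp_pos'].round(3))
M=R.from_euler('xyz',s['eef_rot'],degrees=True).as_matrix();print(M.round(3));w=np.array([.458,-.074,.227])-s['tcp_pos'];print(M.T@w)"
```

```text
[[ 0.001 -0.259  0.966 -0.158]
 [ 1.     0.001 -0.001  0.001]
 [-0.001  0.966  0.259 -0.069]
 [ 0.     0.     0.     1.   ]]
[ 87.3  20.6   0.6  -0.  -70.1 -16.5] [0.222 0.637 0.226]
[[-0.    -0.33  -0.944]
 [-0.001 -0.944  0.33 ]
 [-1.     0.001 -0.   ]]
[-3.42403652e-04  5.93573372e-01 -4.56807039e-01]invalid input
```

```bash
python3 -m creep '[{"ty":0.025,"tz":-0.024,"ax":6.0},{"ty":0.06,"tz":-0.056,"ax":14.0},{"ty":0.095,"tz":-0.09,"ax":22.0},{"ty":0.125,"tz":-0.12,"ax":30.0},{"ty":0.15,"tz":-0.145,"ax":36.0}]'; python3 -m creep '[{"fingers":0.001}]'
```

```text
invalid input
invalid input
```

```bash
python3 -m creep '[{"ax":6,"ay":0,"az":0,"tx":0,"ty":0.025,"tz":-0.024,"fingers":0},{"ax":14,"ay":0,"az":0,"tx":0,"ty":0.06,"tz":-0.056,"fingers":0},{"ax":22,"ay":0,"az":0,"tx":0,"ty":0.095,"tz":-0.09,"fingers":0},{"ax":30,"ay":0,"az":0,"tx":0,"ty":0.125,"tz":-0.12,"fingers":0},{"ax":36,"ay":0,"az":0,"tx":0,"ty":0.15,"tz":-0.145,"fingers":0}]' 20
```

```text
time_s: 0.65
tcp_pos: [0.3104, 0.4456, 0.2265]
eef_rot: [111.5, 90.0, -124.0]
contact_force: [0.9, 0.2, 0.1]
gripper_width: 0.0529
```

```bash
python3 -m creep '[{"ax":6,"ay":0,"az":0,"tx":0,"ty":0.009,"tz":-0.045,"fingers":0},{"ax":13,"ay":0,"az":0,"tx":0,"ty":0.018,"tz":-0.093,"fingers":0},{"ax":20,"ay":0,"az":0,"tx":0,"ty":0.027,"tz":-0.141,"fingers":0},{"ax":27,"ay":0,"az":0,"tx":0,"ty":0.036,"tz":-0.189,"fingers":0},{"ax":34,"ay":0,"az":0,"tx":0,"ty":0.045,"tz":-0.235,"fingers":0}]' 20
cat > to.py <<'E'
import sys
from h import *
# to.py x y z yawOfMinusToolY -> tool-frame shift/turn, from measured pose
x,y,z,yaw=map(float,sys.argv[1:5]);s=r.get_state();M=R.from_euler('xyz',s['eef_rot'],degrees=True).as_matrix()
a=np.radians(yaw);p=-np.array([np.cos(a),np.sin(a),0]);G=np.c_[[0,0,-1],p,np.cross([0,0,-1],p)]
print('shift',(M.T@(np.array([x,y,z])-s['tcp_pos'])).round(4),'turn',np.degrees(R.from_matrix(M.T@G).as_rotvec()).round(2),'j',s['joints'].round(1),'F',s['contact_force'].round(1),'t',s['time_s'])
E
python3 to.py .458 -.074 .227 -10.7
```

```text
time_s: 1.15
tcp_pos: [0.4072, 0.2272, 0.2267]
eef_rot: [-29.8, 90.0, 60.7]
contact_force: [1.4, -0.1, -0.1]
gripper_width: 0.0134
shift [-0.0004 -0.0482 -0.3016] turn [1.119e+01 2.000e-02 1.000e-02] j [ 53.4   0.4 -24.5  -0.  -65.  -53. ] F [ 1.4 -0.1 -0.1] t 1.15
```

```bash
python3 -m creep '[{"ax":2,"ay":0,"az":0,"tx":0,"ty":-0.008,"tz":-0.048,"fingers":0},{"ax":4,"ay":0,"az":0,"tx":0,"ty":-0.016,"tz":-0.096,"fingers":0},{"ax":6,"ay":0,"az":0,"tx":0,"ty":-0.024,"tz":-0.144,"fingers":0},{"ax":8,"ay":0,"az":0,"tx":0,"ty":-0.032,"tz":-0.192,"fingers":0},{"ax":10,"ay":0,"az":0,"tx":0,"ty":-0.039,"tz":-0.23,"fingers":0}]' 20
python3 to.py .458 -.074 .227 -10.7
```

```text
time_s: 1.65
tcp_pos: [0.4487, -0.0027, 0.2267]
eef_rot: [-52.0, 90.0, 28.7]
contact_force: [0.9, -0.6, 0.3]
gripper_width: 0.0005
shift [-0.0003 -0.0208 -0.0689] turn [1.35 0.02 0.02] j [ 25.   -1.4 -26.4  -0.  -65.  -34.3] F [ 0.9 -0.6  0.3] t 1.65
```

```bash
python3 -m creep '[{"ax":0.7,"ay":0,"az":0,"tx":0,"ty":0,"tz":-0.03,"fingers":0},{"ax":0.7,"ay":0,"az":0,"tx":0,"ty":0,"tz":-0.058,"fingers":0},{"ax":0.7,"ay":0,"az":0,"tx":0,"ty":0,"tz":-0.058,"fingers":0},{"ax":0.7,"ay":0,"az":0,"tx":0,"ty":0,"tz":-0.058,"fingers":0}]' 20
python3 to.py .458 -.074 .227 -10.7; python3 -c "
from h import *
cap('wrist','w0');cap('side','s1')"
```

```text
time_s: 2.05
tcp_pos: [0.4394, -0.0581, 0.2265]
eef_rot: [30.7, 90.0, 110.6]
contact_force: [-0.3, 0.1, -0.2]
gripper_width: 0.0004
shift [-0.0005 -0.021  -0.0124] turn [ 0.66  0.01 -0.  ] j [ 18.1  -2.  -26.9  -0.  -65.1 -28.1] F [-0.3  0.1 -0.2] t 2.05
```

View pics/w0.png

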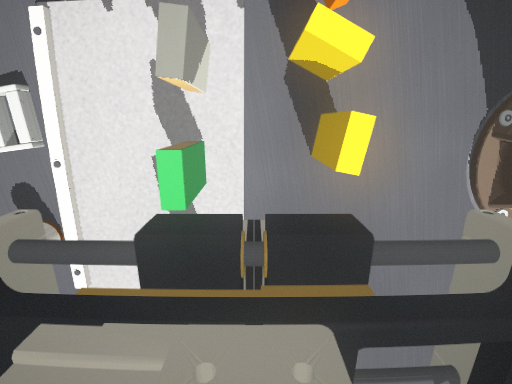

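View pics/s1.png

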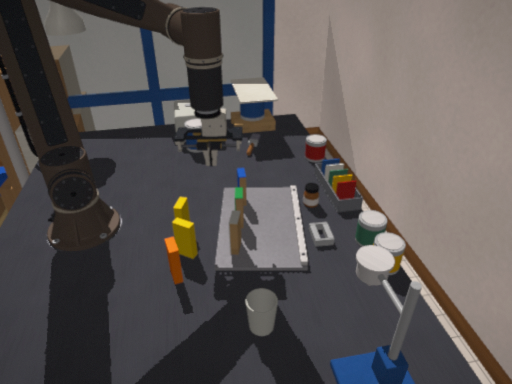

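```bash
python3 - <<'E'
from h import *
crop('w0',20,0,240,290,2.7,'wc')
c=load('w0')
for u,v in((158,151),(186,148),(186,210),(162,210)):print(pz(c,u,v,.132).round(4))
for u,v in((37,30),(57,163),(77,271)):print(pz(c,u,v,.026).round(4))
E
```

```text
[ 0.5207 -0.1158  0.132 ]
[ 0.4936 -0.1137  0.132 ]
[ 0.5083 -0.0537  0.132 ]
[ 0.5323 -0.0578  0.132 ]
[ 0.6753 -0.2879  0.026 ]
[ 0.7059 -0.1211  0.026 ]
[0.7372 0.0456 0.026 ]
```

View pics/wc.png

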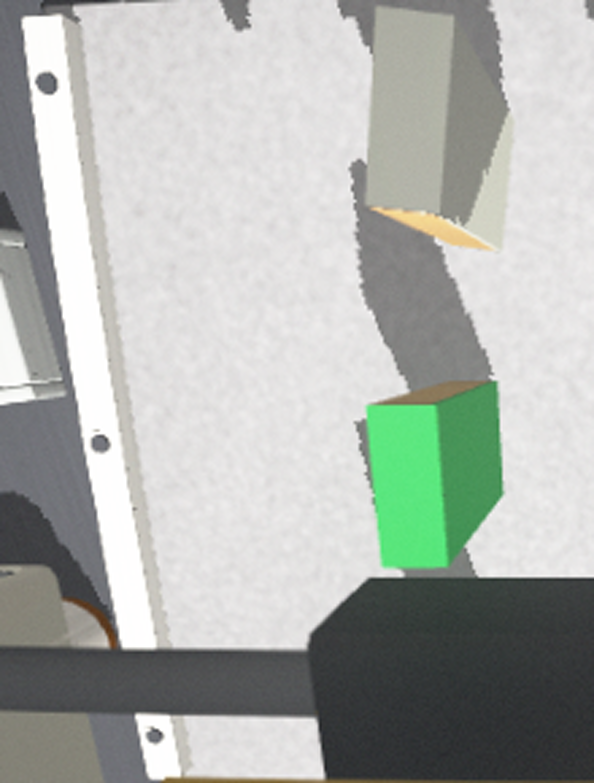

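```bash
python3 to.py .4394 -.0715 .118 -10.6
```

```text
shift [ 0.1086 -0.0021 -0.0142] turn [0.67 0.01 0.01] j [ 18.2  -2.  -26.9  -0.  -65.1 -28.1] F [ 0.6 -0.1 -0.9] t 2.15
```

```bash
python3 -m creep '[{"ax":0.6,"ay":0,"az":0,"tx":0.03,"ty":-0.001,"tz":-0.007,"fingers":0},{"ax":0.6,"ay":0,"az":0,"tx":0.07,"ty":-0.002,"tz":-0.014,"fingers":0},{"ax":0.6,"ay":0,"az":0,"tx":0.1,"ty":-0.002,"tz":-0.014,"fingers":0},{"ax":0.6,"ay":0,"az":0,"tx":0.1085,"ty":-0.002,"tz":-0.014,"fingers":0},{"ax":0.6,"ay":0,"az":0,"tx":0.1085,"ty":-0.002,"tz":-0.014,"fingers":0}]' 20;python3 to.py .4394 -.0715 .118 -10.6
```

```text
time_s: 2.65
tcp_pos: [0.4389, -0.0712, 0.1174]
eef_rot: [120.3, 89.9, -160.2]
contact_force: [0.4, -0.9, 0.5]
gripper_width: 0.0003
shift [-0.0006 -0.0005 -0.0002] turn [ 0.13 -0.07 -0.13] j [ 16.3   4.9 -35.9   0.  -49.4 -26.8] F [ 0.4 -0.9  0.5] t 2.65
```

```bash
python3 -m creep '[{"ax":0,"ay":0,"az":0,"tx":0,"ty":-0.01,"tz":0,"fingers":0},{"ax":0,"ay":0,"az":0,"tx":0,"ty":-0.02,"tz":0,"fingers":0},{"ax":0,"ay":0,"az":0,"tx":0,"ty":-0.028,"tz":0,"fingers":0},{"ax":0,"ay":0,"az":0,"tx":0,"ty":-0.034,"tz":0,"fingers":0},{"ax":0,"ay":0,"az":0,"tx":0,"ty":-0.038,"tz":0,"fingers":0}]' 20
python3 -m creep '[{"ax":0,"ay":0,"az":0,"tx":0,"ty":-0.004,"tz":0,"fingers":0},{"ax":0,"ay":0,"az":0,"tx":0,"ty":-0.008,"tz":0,"fingers":0},{"ax":0,"ay":0,"az":0,"tx":0,"ty":-0.012,"tz":0,"fingers":0},{"ax":0,"ay":0,"az":0,"tx":0,"ty":-0.016,"tz":0,"fingers":0},{"ax":0,"ay":0,"az":0,"tx":0,"ty":-0.02,"tz":0,"fingers":0}]' 20
python3 -c "
from h import *
cap('wrist','w1');crop('w1',20,0,400,290,2,'w1c')"
```

```text
time_s: 3.15
tcp_pos: [0.4774, -0.0788, 0.1183]
eef_rot: [-68.4, 90.0, 11.1]
contact_force: [-0.8, -0.4, -0.7]
gripper_width: 0.0007
time_s: 3.65
tcp_pos: [0.4965, -0.0823, 0.1181]
eef_rot: [78.9, 90.0, 158.4]
contact_force: [-0.3, -0.2, 0.3]
gripper_width: 0.0004
```

View pics/w1c.png

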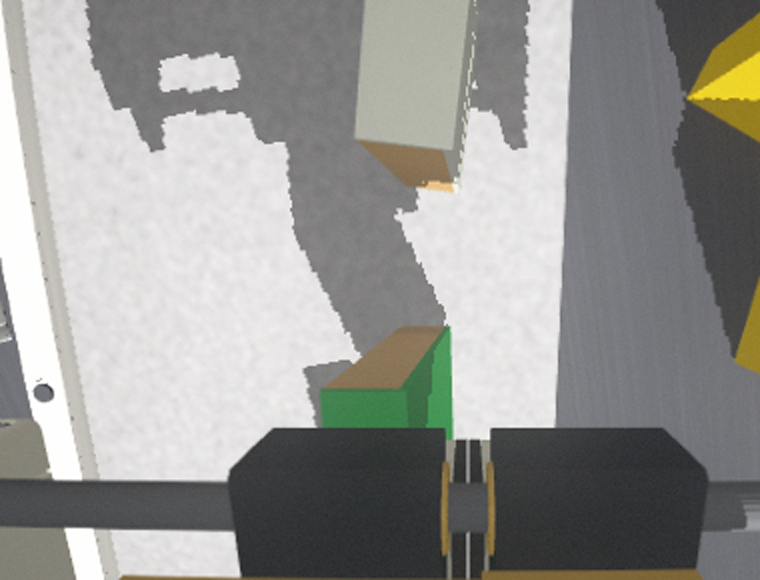

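```bash
python3 -m creep '[{"ax":0,"ay":0,"az":0,"tx":0,"ty":-0.004,"tz":0,"fingers":0},{"ax":0,"ay":0,"az":0,"tx":0,"ty":-0.008,"tz":0,"fingers":0},{"ax":0,"ay":0,"az":0,"tx":0,"ty":-0.012,"tz":0,"fingers":0},{"ax":0,"ay":0,"az":0,"tx":0,"ty":-0.016,"tz":0,"fingers":0},{"ax":0,"ay":0,"az":0,"tx":0,"ty":-0.02,"tz":0,"fingers":0}]' 20
python3 -c "
from h import *
cap('wrist','w2');crop('w2',20,0,400,290,2,'w2c')"
```

```text
time_s: 4.2
tcp_pos: [0.5163, -0.086, 0.1181]
eef_rot: [-112.1, 90.0, -32.6]
contact_force: [-0.2, -0.1, 0.3]
gripper_width: 0.0003
```

View pics/w2c.png

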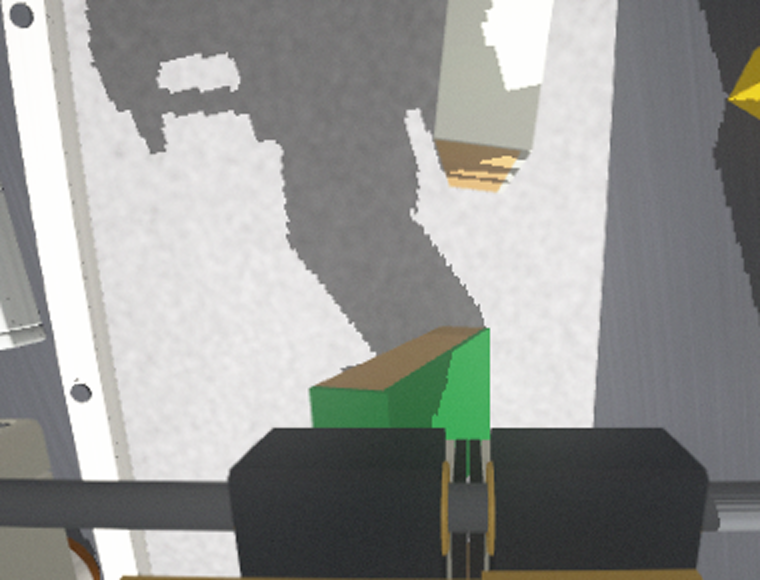

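Leaning, and staying in line. Continue.

```bash
python3 -m creep '[{"ax":0,"ay":0,"az":0,"tx":0,"ty":-0.003,"tz":0,"fingers":0},{"ax":0,"ay":0,"az":0,"tx":0,"ty":-0.006,"tz":0,"fingers":0},{"ax":0,"ay":0,"az":0,"tx":0,"ty":-0.009,"tz":0,"fingers":0},{"ax":0,"ay":0,"az":0,"tx":0,"ty":-0.012,"tz":0,"fingers":0},{"ax":0,"ay":0,"az":0,"tx":0,"ty":-0.014,"tz":0,"fingers":0}]' 20
python3 -m creep '[{"ax":0,"ay":0,"az":0,"tx":0,"ty":0,"tz":0,"fingers":0},{"ax":0,"ay":0,"az":0,"tx":0,"ty":0,"tz":0,"fingers":0},{"ax":0,"ay":0,"az":0,"tx":0,"ty":0,"tz":0,"fingers":0}]' 20
python3 -c "
from h import *
cap('wrist','w3');crop('w3',20,0,400,290,2,'w3c')"
```

```text
time_s: 4.75
tcp_pos: [0.5299, -0.0886, 0.118]
eef_rot: [-139.1, 90.0, -59.6]
contact_force: [0.2, 0.4, 0.2]
gripper_width: 0.0003
time_s: 5.05
tcp_pos: [0.5296, -0.0885, 0.1181]
eef_rot: [102.3, 90.0, -178.2]
contact_force: [0.2, 0.7, -0.4]
gripper_width: 0.0006
```

View pics/w3c.png

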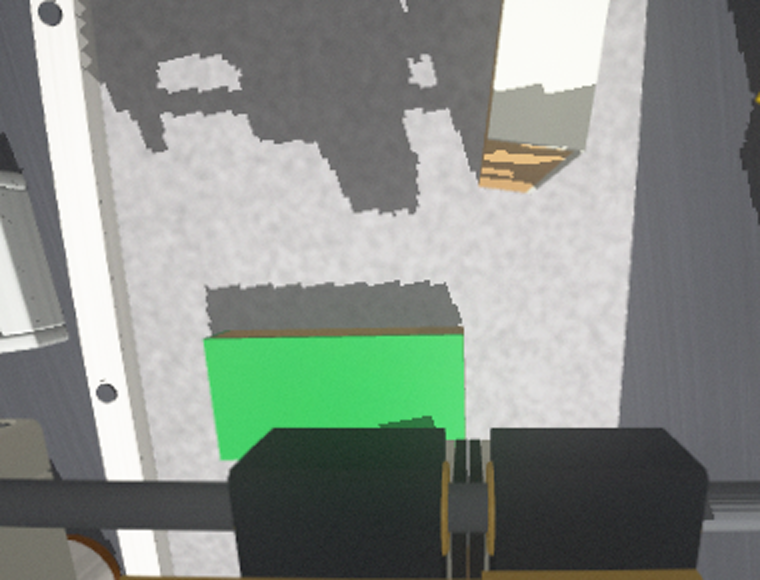

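```bash
python3 - <<'E'
from h import *
c=load('w3')
q=lambda a,b,z:pz(c,(a+.5)/2-.5+20,(b+.5)/2-.5,z)
a=q(205,338,.037);b=q(463,333,.037);e=q(220,460,.037)
print(a,b,e,np.linalg.norm(a-b),np.linalg.norm(a-e));
f=lambda v:np.degrees(np.arctan2(v[1],v[0]))
print('yaw',f(a-b),f(e-a)-90)
h=q(106,393,.026);h0=q(50,14,.026);print(h,h0,f(h-h0)-90)
y=np.radians(-10.6);u=np.array([np.cos(y),np.sin(y)]);l=np.array([-u[1],u[0]])
for p in(a,b,e):print('board x,y',(p[:2]-h[:2])@u+.11,(p[:2]-h[:2])@l)
E
python3 -m creep '[{"ax":0,"ay":0,"az":0,"tx":0,"ty":0.015,"tz":0,"fingers":0},{"ax":0,"ay":0,"az":0,"tx":0,"ty":0.035,"tz":0,"fingers":0},{"ax":0,"ay":0,"az":0,"tx":0,"ty":0.055,"tz":0,"fingers":0},{"ax":0,"ay":0,"az":0,"tx":0,"ty":0.06,"tz":0,"fingers":0},{"ax":0,"ay":0,"az":0,"tx":0,"ty":0.06,"tz":0,"fingers":0}]' 20
python3 -c "
from h import *
cap('top','t4');cap('wrist','w4');crop('w4',20,0,400,290,2,'w4c')"
```

```text
[ 0.64240941 -0.13805866  0.037     ] [ 0.52538517 -0.11842391  0.037     ] [ 0.65382584 -0.07876665  0.037     ] 0.11865999952450738 0.060381096165392535
yaw -9.524577865987604 -10.898685608158871
[ 0.70695736 -0.12003653  0.026     ] [ 0.67539547 -0.2871484   0.026     ] -10.695289551437966
board x,y 0.04986873635064491 -0.029588269574304858
board x,y -0.06877036182697345 -0.03181534630345684
board x,y 0.05018350443473218 0.030792006138775665
time_s: 5.6
tcp_pos: [0.4706, -0.0774, 0.1185]
eef_rot: [-70.9, 89.9, 8.6]
contact_force: [0.3, -0.6, -0.4]
gripper_width: 0.0006
```

View pics/w4c.png

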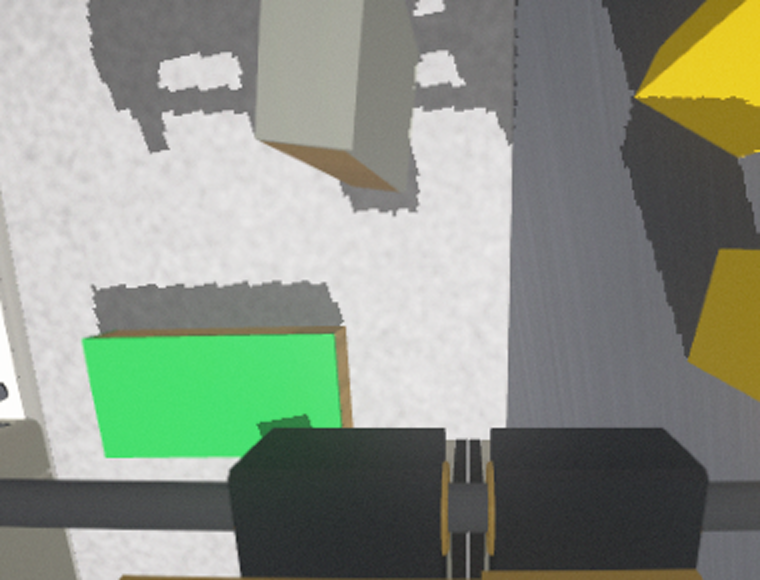

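View pics/t4.png

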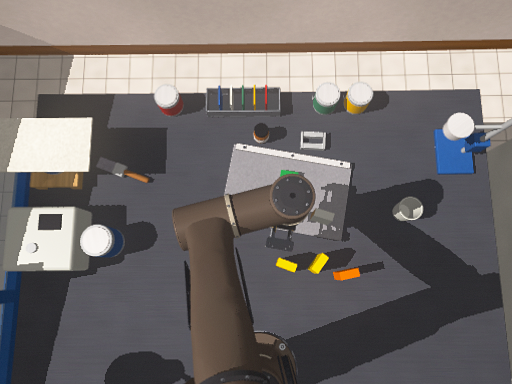

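```bash
python3 to.py .5036 -.082 .024 -10.7
```

```text
shift [ 0.0945 -0.0322  0.0014] turn [0.18 0.01 0.06] j [ 14.3   7.9 -32.2   0.  -49.9 -24.9] F [ 0.2 -1.   0.4] t 5.7
```

```bash
python3 -m creep '[{"ax":0,"ay":0,"az":0,"tx":0.01,"ty":-0.02,"tz":0,"fingers":0},{"ax":0,"ay":0,"az":0,"tx":0.02,"ty":-0.032,"tz":0.001,"fingers":0},{"ax":0,"ay":0,"az":0,"tx":0.04,"ty":-0.032,"tz":0.001,"fingers":0},{"ax":0,"ay":0,"az":0,"tx":0.055,"ty":-0.032,"tz":0.001,"fingers":0},{"ax":0,"ay":0,"az":0,"tx":0.06,"ty":-0.032,"tz":0.001,"fingers":0}]' 20
python3 -m creep '[{"ax":0,"ay":0,"az":0,"tx":0.01,"ty":0,"tz":0,"fingers":0},{"ax":0,"ay":0,"az":0,"tx":0.02,"ty":0,"tz":0,"fingers":0},{"ax":0,"ay":0,"az":0,"tx":0.03,"ty":0,"tz":0,"fingers":0},{"ax":0,"ay":0,"az":0,"tx":0.034,"ty":0,"tz":0,"fingers":0},{"ax":0,"ay":0,"az":0,"tx":0.034,"ty":0,"tz":0,"fingers":0}]' 20
python3 to.py .5036 -.082 .024 -10.7
python3 -c "
from h import *
cap('wrist','w5');crop('w5',0,0,400,290,2,'w5c');cap('side','s5');crop('s5',140,100,340,280,4,'s5c')"
```

```text
time_s: 6.2
tcp_pos: [0.5021, -0.0827, 0.0563]
eef_rot: [111.7, 89.8, -168.9]
contact_force: [0.3, -0.9, -0.0]
gripper_width: 0.0003
time_s: 6.7
tcp_pos: [0.5019, -0.0825, 0.0235]
eef_rot: [113.2, 89.9, -167.3]
contact_force: [0.2, 0.1, -0.1]
gripper_width: 0.0004
shift [-0.0005 -0.0016  0.0008] turn [ 0.16 -0.03 -0.06] j [ 12.8  18.4 -34.2  -0.  -37.5 -23.4] F [ 0.2  0.1 -0.1] t 6.7
```

View pics/w5c.png

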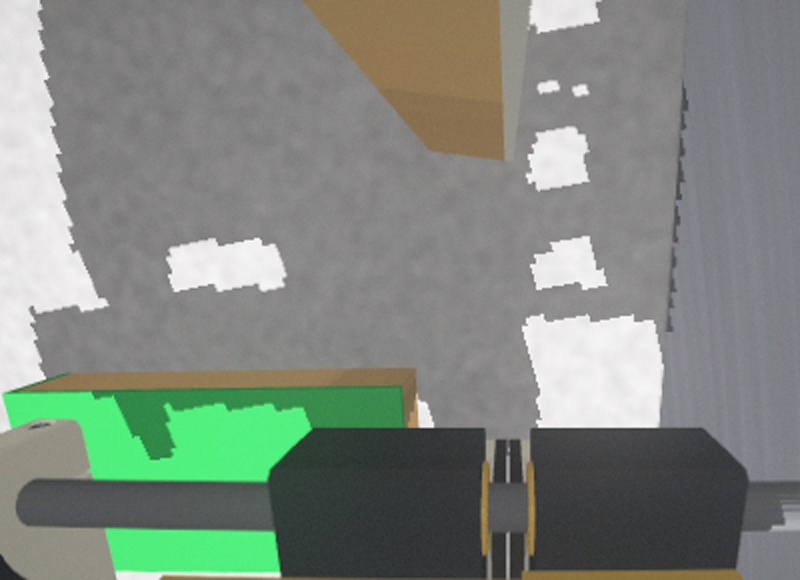

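View pics/s5c.png

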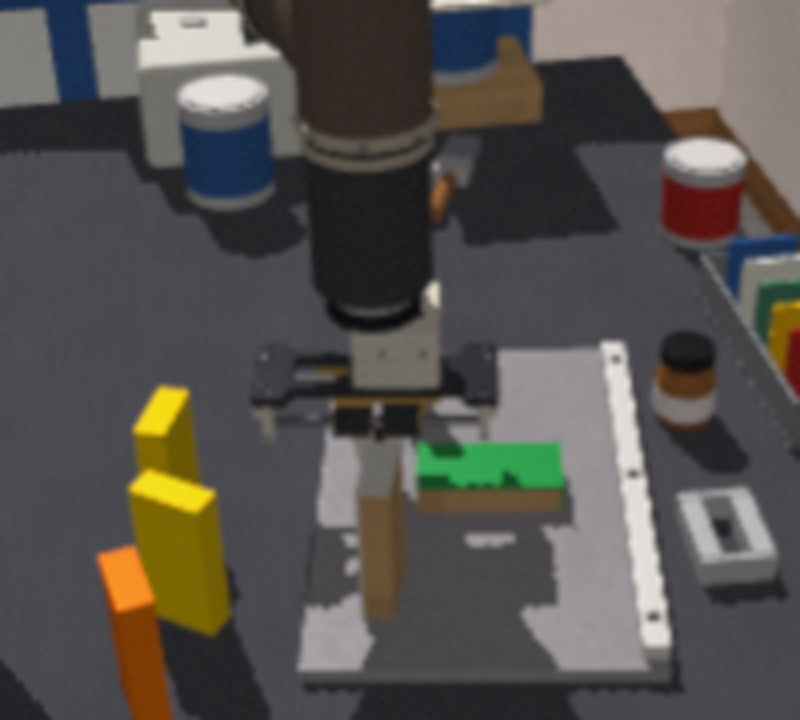

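```bash
python3 -m creep '[{"ax":0,"ay":0,"az":0,"tx":0,"ty":-0.006,"tz":0,"fingers":0},{"ax":0,"ay":0,"az":0,"tx":0,"ty":-0.012,"tz":0,"fingers":0},{"ax":0,"ay":0,"az":0,"tx":0,"ty":-0.018,"tz":0,"fingers":0},{"ax":0,"ay":0,"az":0,"tx":0,"ty":-0.024,"tz":0,"fingers":0},{"ax":0,"ay":0,"az":0,"tx":0,"ty":-0.03,"tz":0,"fingers":0}]' 20
python3 -m creep '[{"ax":0,"ay":0,"az":0,"tx":0,"ty":-0.004,"tz":0,"fingers":0},{"ax":0,"ay":0,"az":0,"tx":0,"ty":-0.008,"tz":0,"fingers":0},{"ax":0,"ay":0,"az":0,"tx":0,"ty":-0.012,"tz":0,"fingers":0},{"ax":0,"ay":0,"az":0,"tx":0,"ty":-0.016,"tz":0,"fingers":0},{"ax":0,"ay":0,"az":0,"tx":0,"ty":-0.02,"tz":0,"fingers":0}]' 20
python3 -c "
from h import *
cap('wrist','w6');crop('w6',0,0,400,290,2,'w6c')"
```

```text
time_s: 7.3
tcp_pos: [0.5323, -0.0881, 0.0241]
eef_rot: [110.9, 90.0, -169.7]
contact_force: [-1.4, 0.3, 0.6]
gripper_width: 0.0007
time_s: 7.8
tcp_pos: [0.5518, -0.0916, 0.024]
eef_rot: [-105.0, 90.0, -25.6]
contact_force: [0.5, -0.0, -0.8]
gripper_width: 0.0004
```

View pics/w6c.png

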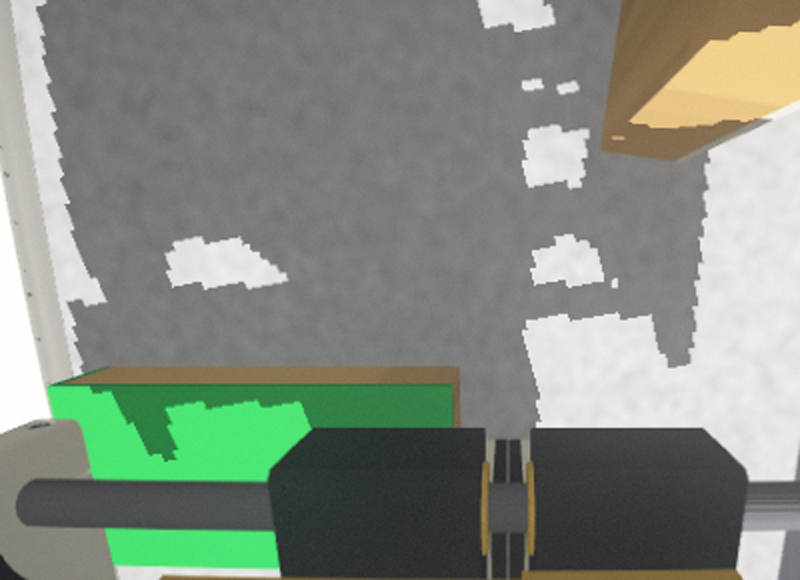

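```bash
cat > bl.py <<'E'
import sys
from h import *
# bl.py file  u,v,z ... (crop x2, offset 0) -> board coords
c=load(sys.argv[1]);y=np.radians(-10.65);u=np.array([np.cos(y),np.sin(y)]);l=np.array([-u[1],u[0]]);h=np.array([.7068,-.1205])
for a in sys.argv[2:]:
    x,v,z=map(float,a.split(','));p=pz(c,(x+.5)/2-.5,(v+.5)/2-.5,z);print(a,p.round(4),'board',((p[:2]-h)@u+.11).round(4),((p[:2]-h)@l).round(4))
t=r.get_state()['tcp_pos'][:2];print('tcp',((t-h)@u+.11).round(4),((t-h)@l).round(4))
E
python3 bl.py w6 455,385,.037 49,385,.037 459,368,.012 20,240,.012 10,145,.026
```

```text
455,385,.037 [ 0.56   -0.1247  0.037 ] board -0.0335 -0.0313
49,385,.037 [ 0.6778 -0.1466  0.037 ] board 0.0863 -0.031
459,368,.012 [ 0.5612 -0.124   0.012 ] board -0.0324 -0.0303
20,240,.012 [ 0.6926 -0.1918  0.012 ] board 0.1093 -0.0727
10,145,.026 [ 0.6728 -0.2149  0.026 ] board 0.094 -0.099
tcp -0.047 -0.0002
```

```bash
python3 -m creep '[{"ax":0,"ay":0,"az":0,"tx":0,"ty":-0.003,"tz":0,"fingers":0},{"ax":0,"ay":0,"az":0,"tx":0,"ty":-0.006,"tz":0,"fingers":0},{"ax":0,"ay":0,"az":0,"tx":0,"ty":-0.008,"tz":0,"fingers":0},{"ax":0,"ay":0,"az":0,"tx":0,"ty":-0.01,"tz":0,"fingers":0},{"ax":0,"ay":0,"az":0,"tx":0,"ty":-0.011,"tz":0,"fingers":0}]' 20
python3 -m creep '[{"ax":0,"ay":0,"az":0,"tx":0,"ty":-0.0005,"tz":0,"fingers":0},{"ax":0,"ay":0,"az":0,"tx":0,"ty":-0.001,"tz":0,"fingers":0},{"ax":0,"ay":0,"az":0,"tx":0,"ty":-0.0015,"tz":0,"fingers":0},{"ax":0,"ay":0,"az":0,"tx":0,"ty":-0.0015,"tz":0,"fingers":0}]' 20
python3 -c "
from h import *
cap('wrist','w7');crop('w7',0,0,400,290,2,'w7c')"
```

```text
time_s: 8.35
tcp_pos: [0.5624, -0.0936, 0.0241]
eef_rot: [-76.7, 90.0, 2.8]
contact_force: [-0.8, -0.2, 0.4]
gripper_width: 0.001
time_s: 8.75
tcp_pos: [0.5633, -0.0939, 0.024]
eef_rot: [98.4, 90.0, 177.8]
contact_force: [-2.8, 1.3, 2.0]
gripper_width: 0.0006
```

View pics/w7c.png

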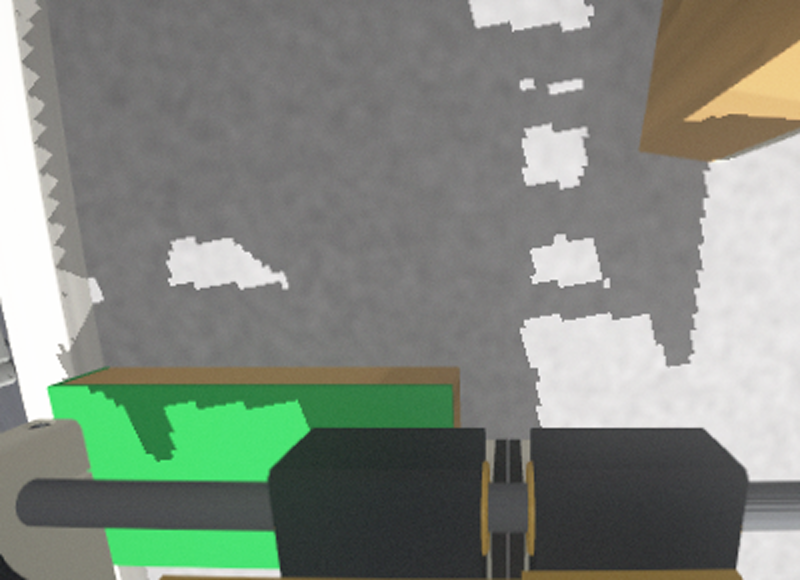

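```bash
python3 bl.py w7 455,385,.037 49,385,.037 102,369,.012; for i in 1; do :; done
python3 -m creep '[{"ax":0,"ay":0,"az":0,"tx":0,"ty":-0.0005,"tz":0,"fingers":0},{"ax":0,"ay":0,"az":0,"tx":0,"ty":-0.001,"tz":0,"fingers":0},{"ax":0,"ay":0,"az":0,"tx":0,"ty":-0.001,"tz":0,"fingers":0}]' 20
```

```text
455,385,.037 [ 0.5715 -0.127   0.037 ] board -0.0218 -0.0314
49,385,.037 [ 0.6892 -0.1488  0.037 ] board 0.0979 -0.0311
102,369,.012 [ 0.6919 -0.1482  0.012 ] board 0.1005 -0.03
tcp -0.0359 -0.0003
time_s: 9.1
tcp_pos: [0.5634, -0.094, 0.0238]
eef_rot: [98.7, 89.9, 178.2]
contact_force: [-6.5, 3.4, 4.1]
gripper_width: 0.0005
```

```bash
python3 -m creep '[{"ax":0,"ay":0,"az":0,"tx":0,"ty":-0.0005,"tz":0,"fingers":0},{"ax":0,"ay":0,"az":0,"tx":0,"ty":-0.001,"tz":0,"fingers":0},{"ax":0,"ay":0,"az":0,"tx":0,"ty":-0.001,"tz":0,"fingers":0},{"ax":0,"ay":0,"az":0,"tx":0,"ty":-0.001,"tz":0,"fingers":0}]' 20
```

```text
time_s: 9.5
tcp_pos: [0.5633, -0.0941, 0.0237]
eef_rot: [98.1, 89.8, 177.5]
contact_force: [-8.1, 3.5, 7.0]
gripper_width: 0.0003
```

```bash
python3 -m creep '[{"ax":0,"ay":0,"az":0,"tx":0,"ty":0.005,"tz":0,"fingers":0},{"ax":0,"ay":0,"az":0,"tx":0,"ty":0.015,"tz":0,"fingers":0},{"ax":0,"ay":0,"az":0,"tx":0,"ty":0.03,"tz":0,"fingers":0},{"ax":0,"ay":0,"az":0,"tx":-0.01,"ty":0.035,"tz":0,"fingers":0},{"ax":0,"ay":0,"az":0,"tx":-0.04,"ty":0.035,"tz":0,"fingers":0}]' 20
python3 -m creep '[{"ax":0,"ay":0,"az":0,"tx":-0.04,"ty":0,"tz":0,"fingers":0},{"ax":0,"ay":0,"az":0,"tx":-0.08,"ty":0,"tz":0,"fingers":0},{"ax":0,"ay":0,"az":0,"tx":-0.12,"ty":0,"tz":0,"fingers":0},{"ax":0,"ay":0,"az":0,"tx":-0.15,"ty":0.02,"tz":0,"fingers":0},{"ax":0,"ay":0,"az":0,"tx":-0.17,"ty":0.04,"tz":0,"fingers":0}]' 20
python3 -m creep '[{"ax":0,"ay":0,"az":0,"tx":0,"ty":0,"tz":0.03,"fingers":0},{"ax":0,"ay":0,"az":0,"tx":0,"ty":0.0,"tz":0.07,"fingers":0},{"ax":0,"ay":0,"az":0,"tx":0,"ty":0.0,"tz":0.12,"fingers":0},{"ax":0,"ay":0,"az":0,"tx":0,"ty":0.0,"tz":0.16,"fingers":0},{"ax":0,"ay":0,"az":0,"tx":0,"ty":0,"tz":0.18,"fingers":0}]' 20
python3 -m creep '[{"ax":0,"ay":0,"az":0,"tx":0,"ty":0,"tz":0.03,"fingers":0},{"ax":0,"ay":0,"az":0,"tx":0,"ty":0.0,"tz":0.07,"fingers":0},{"ax":0,"ay":0,"az":0,"tx":0,"ty":0.0,"tz":0.1,"fingers":0},{"ax":0,"ay":0,"az":0,"tx":0,"ty":0,"tz":0.11,"fingers":0},{"ax":0,"ay":0,"az":0,"tx":0,"ty":0,"tz":0.11,"fingers":0}]' 20
python3 -c "
from h import *
cap('top','t8');crop('t8',210,130,370,290,5,'t8c');cap('wrist','w8');cap('side','s8');crop('s8',140,100,340,280,4,'s8c')"
```

```text
time_s: 10.0
tcp_pos: [0.5288, -0.0879, 0.0629]
eef_rot: [107.5, 89.7, -173.0]
contact_force: [1.3, -0.0, -0.2]
gripper_width: 0.0002
time_s: 10.5
tcp_pos: [0.4927, -0.0805, 0.2375]
eef_rot: [-76.8, 89.7, 2.7]
contact_force: [-0.7, -0.7, 0.4]
gripper_width: 0.0001
time_s: 11.0
tcp_pos: [0.5256, 0.0993, 0.2352]
eef_rot: [-56.4, 89.9, 23.2]
contact_force: [-0.4, -1.2, 0.1]
gripper_width: -0.0
time_s: 11.5
tcp_pos: [0.5452, 0.2058, 0.2344]
eef_rot: [-59.1, 90.0, 20.5]
contact_force: [0.0, -0.7, 0.8]
gripper_width: 0.0005
```

View pics/t8c.png

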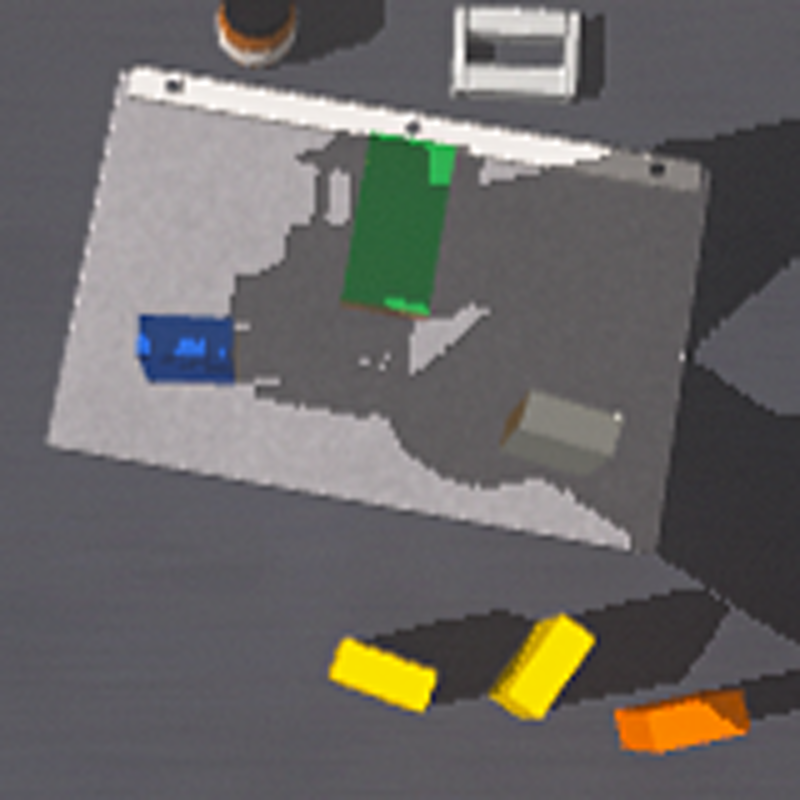

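View pics/w8.png

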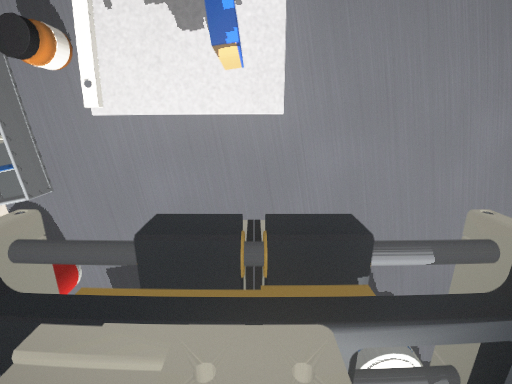

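View pics/s8c.png

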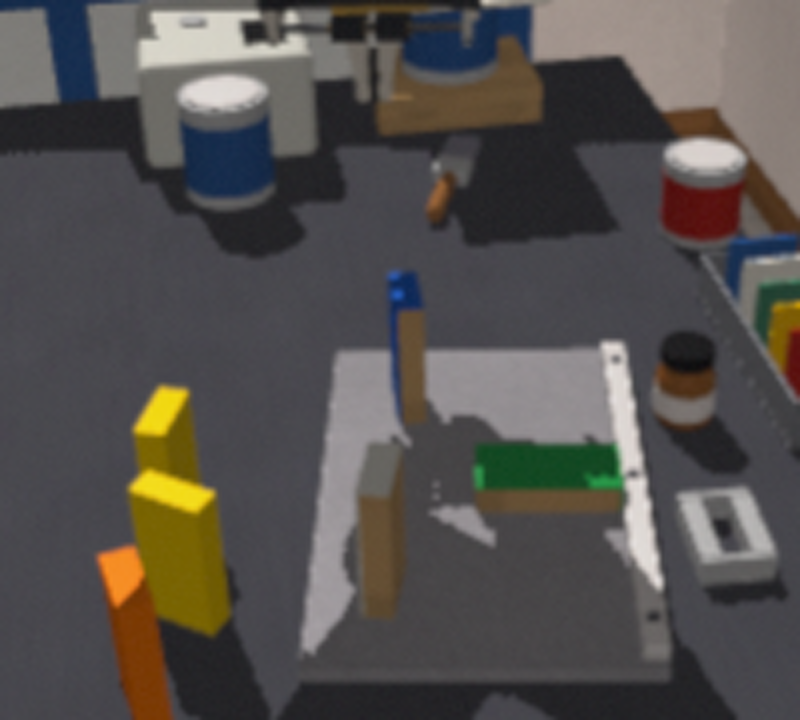

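```bash
python3 - <<'E'
from h import *
c=load('t8')
q=lambda a,b,z:pz(c,(a+.5)/5-.5+210,(b+.5)/5-.5+130,z)
a,b,e,f=[q(*p,.037) for p in((373,136),(343,302),(455,147),(430,313))]
y=np.radians(-10.65);u=np.array([np.cos(y),np.sin(y)]);h=q(413,127,.026)[:2]
for p in(a,b,e,f):print((p[:2]-h)@u+.11)
for v in(a-b,e-f):print(np.degrees(np.arctan2(v[1],v[0])))
s=r.get_state();print(s['qd'].round(2))
E
python3 -c "from plant import order;print(order.close_job())"
```

```text
0.09574129471962092
-0.022387870443864435
0.09777309874783613
-0.0196097601062087
-11.017575652826405
-9.780354353079462
[-0.45 -0.31 -0.11  0.    0.21 -0.05]
the job is handed in; nothing more can be done
None
```

I pushed the green block near its top with the shut fingers until it tipped onto its back. I then lowered behind it, pushed it about 50 mm along the board to the stop bar, backed off and raised clear. The job was handed in after about 12 s of the 51 s; no verdict is reported.

**Seating:** at the bar the push force climbed to about 8 N while the fingers stopped moving. That was the clearest sign of contact.

**Position:** the wrist camera put the top end at board x of about 98 to 100 mm. The final top view read lower, at 96 to 98 mm for its two corners. The target is 96 to 103 mm, so the lower reading sits on the limit, within the 2 mm calibration error.

**Squareness:** the block's two long edges read −11.0° and −9.8° against the board's −10.65°, so it is square within about 1°.

**Surroundings:** the painted face was up. The blue and white blocks stood at the same pixels as at the start, the bystanders I could see (tin, brush, jar and applicator) looked undisturbed, and the arm was clear with near-zero force. I did not check the mixing cup in the final views, but the arm never went near it.

The only fault was three move commands refused as invalid input at the start, because every row needs all seven values; nothing moved.

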